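# Start the tube cutter from its control box

## Task

Start up the tube cutter by lightly pressing three of the four black push-in buttons on top of its control box, one after the other: first the large round one, then the square one, then the long narrow bar, each pushed all the way down so that it stays in. Leave the small round button untouched, and leave the loose things on and around the box where they are. Press gently with the fingertips and take the hand away at the end.

Things in the scene. Friction and masses are not known exactly. Their poses are not given: they have to be found in the camera images.
- control_box: Grey steel control box fixed to the bench, 220 x 240 x 75 mm (its x, y, z) with a flat aluminium top. Origin: centre of its underside. The four buttons stand on its top at the corners of a rectangle, 100 mm apart along its x and 110 mm along its y, centred on it; which button is at which corner varies.
- round_top (a point): Centre of the top face of the large round button's cap (52 mm across, gently domed: its rim is 3 mm lower). The top stands 24 mm above the box's top when out and 12 mm when fully in, and moves straight down with the cap. z is up; x and y are the box's. Around the foot of the cap is a fixed steel collar, 5 mm wider all round and 8 mm high.
- square_top (a point): Centre of the top face of the square button's cap (36 x 36 mm, flat). The top stands 24 mm above the box's top when out and 12 mm when fully in, and moves straight down with the cap. z is up; x and y are the box's. Around the foot of the cap is a fixed steel collar, 5 mm wider all round and 8 mm high.
- bar_top (a point): Centre of the top face of the bar button's cap (18 mm along x, 60 mm along y, flat). The top stands 24 mm above the box's top when out and 12 mm when fully in, and moves straight down with the cap. z is up; x and y are the box's. Around the foot of the cap is a fixed steel collar, 5 mm wider all round and 8 mm high.
- small_top (a point): Centre of the top face of the small round button's cap (20 mm across), to be left alone. The top stands 24 mm above the box's top when out and 12 mm when fully in, and moves straight down with the cap. z is up; x and y are the box's. Around the foot of the cap is a fixed steel collar, 5 mm wider all round and 8 mm high.
- round_cap (a joint): Large round button's black push-in cap, reads 0 when out and grows to 0.012 m when fully in. Friction of about 3 N over the whole travel, no spring: it stays where it is left. At the end of the travel is a rubber-cushioned stop that yields about 1 mm under 15 N; running into it faster than about 40 mm/s is a hard knock. It is in when pushed 8 mm or more.
- square_cap (a joint): Square button's black push-in cap, reads 0 when out and grows to 0.012 m when fully in. Friction of about 3 N over the whole travel, no spring: it stays where it is left. At the end of the travel is a rubber-cushioned stop that yields about 1 mm under 15 N; running into it faster than about 40 mm/s is a hard knock. It is in when pushed 8 mm or more.
- bar_cap (a joint): Bar button's black push-in cap, reads 0 when out and grows to 0.012 m when fully in. Friction of about 3 N over the whole travel, no spring: it stays where it is left. At the end of the travel is a rubber-cushioned stop that yields about 1 mm under 15 N; running into it faster than about 40 mm/s is a hard knock. It is in when pushed 8 mm or more.
- small_cap (a joint): Small round button's black push-in cap, reads 0 when out and grows to 0.012 m when fully in. Friction of about 3 N over the whole travel, no spring: it stays where it is left. At the end of the travel is a rubber-cushioned stop that yields about 1 mm under 15 N; running into it faster than about 40 mm/s is a hard knock. It is in when pushed 8 mm or more. It must stay out.
- tube_stub: Loose offcut of blue tube, 24 mm across, 45 mm high, standing upright on the box's top near the middle between the four buttons. Origin: centre of its underside. To be left alone.
- tape_roll: Loose grey roll of tape lying flat on the bench at the box's +y side, 90 mm across, 24 mm high. Origin: centre of its underside. To be left alone.
- screwdriver: Loose screwdriver lying on the bench at the box's -y side, along its own x, tip to +x. To be left alone.
- cup: Loose white cup standing on the bench beyond the box (its +x side), 72 mm across, 85 mm high. Origin: centre of its underside. To be left alone.

How it is judged:
By the outcome, as a careful person would: the job done as asked, in the order asked, and still so for the second after the job is handed in, with the robot touching nothing.
It also fails if it takes over 42 s, if anything falls off the work surface, if the arm or the gripper's body presses on something with over 40 N, if the wrist force passes 120 N, or if a joint passes its speed limit or range.

## Robot

A 6-joint arm with a two-finger parallel gripper is mounted at the origin on the work surface. World frame = base frame: x ahead of the robot, y to its left, z up, the work surface at z = 0. Lengths are in mm, angles in rad, forces in N, time in s.
With the tool pointing down it reaches from about 275 to 1000 mm from the base axis. Payload 8.4 kg.
Tool frame: the origin (TCP) lies between the finger pads; the fingertips stand 22 mm ahead of it and the grasp point (between the pads) lies 3 mm ahead of it (r.nose_length is the z of the fingertips in the tool frame, in mm); z points along the fingers, y is the line along which they close (so a half turn about z gives the same grasp; the last joint's range is limited). The gripper opens to 85 mm and grips with 20 to 120 N. Pads are 22 mm wide; open, the fingers measure 114 mm over their backs; the gripper's body (76 mm by 85 mm) begins 54 mm behind the grasp point. The pads swing forward as they close: fully open they stand 13 mm farther back than shut.
Start: joints at [-1.347, 0.353, 1.633, -0, 1.155, -0.002], TCP at [139.927, -609.137, 253.281] pointing down, gripper open.
Joint ranges: [-2.63, 2.63], [-0.92, 2.1], [0.06, 2.66], [-1.3, 4.44], [0, 2.69], [-3.02, 3.02]. Speed limits (rad/s): [2.22, 2.22, 2.79, 3.14, 3.14, 3.14].

## Interface

Orientations are given as [roll, pitch, yaw] about the fixed x, y, z axes, in that order (R = Rz(yaw) Ry(pitch) Rx(roll)).
In Python, from rig import r gives the robot as it stands.
- The arm moves only by the tool move_tool, called after "Call:" as name(argument=value, ...), one argument or row to a line, values as JSON. Schema: {"type":"object","properties":{"deltas":{"type":"object","properties":{"offsets":{"type":"array","items":{"type":"array","items":{"type":"number"},"minItems":7,"maxItems":7},"minItems":1,"maxItems":5}},"additionalProperties":false,"required":["offsets"]},"clamp_n":{"type":"number"},"only":{"type":"string"},"quiet":{"type":"boolean"},"lines":{"type":"string"}},"required":["deltas"],"additionalProperties":false}. deltas is an object whose key "offsets" holds a list of rows, 1 to 5 of them, each of 7 numbers: a rotation vector rx, ry, rz in rad, then dx, dy, dz in mm, then the opening from 0.0 (shut) to 1.0 (fully open); each row shifts and turns the commanded pose from where the row before left it, along the tool's axes as they then stand; what a row does not reach is not made up. A row lasts 1/12 s, in which the tool goes at most 41.7 mm and 0.125 rad, less where a joint would pass 70% of its speed; a pose out of reach is approached as far as the arm can. The fingers move at their own pace and stop on an object; clamp_n is the grip in N (left out, the last holds). Time passes only in rows, so rows that do not move let the fingers close. The tool returns the time, the measured TCP pose, the force, the opening and the grip force at its end. only (a regular expression) keeps the lines of the reply that match it, lines (a string "A,B") keeps lines A to B, and quiet returns only ok. Input that does not fit is refused with a message, and nothing moves.
- r.sense(): the state, without advancing time (a new reading comes with each control period).
- r.grab_frame(name): name is "scene" or "top" or "wrist"; returns the picture (420x560x3 uint8, red, green, blue); there is no depth.
- r.camera_params(name): a dict with "fx", "fy", "cx", "cy" (pixels), "dist_coeffs" ([k1, k2, p1, p2, k3] as OpenCV has them; the pictures are not rectified), "rvec" (rotation vector, rad) and "tvec" (3), from world to camera coordinates, as OpenCV has them. Camera axes: x right, y down, z forward; pixel columns grow to the right and rows downward; lengths in mm; the calibration is good to about 2 mm. A picture is of the moment at which its call begins: read the wrist's pose just before it. camera_params takes no time and is no camera call; for the wrist camera it gives the pose at the moment of the call.
- r.sign_off(): hands the job in; it is judged then, once.
The state is a dict: "clock": time; "qpos": joint angles; "qvel": joint speeds; "joint_efforts": joint torques, N m; "eef_pos": TCP position; "tcp_rot": TCP orientation; "contact_force": force on the tool from outside, world axes, zero at the start; "wrist_torque": the same for the moment, N m; "opening": opening from 0.0 (shut) to 1.0 (fully open); "grasp_force": force on a finger pad.
Only numpy, scipy, OpenCV 4.12 (cv2) and the standard library are available. Lean on these libraries where they do the work, as an engineer would, in place of code of your own. Each camera call takes 0.05 s, during which the arm holds its last target. There are 200 camera calls.

## Working session

There is one attempt and no reset: what is moved stays moved. The work goes in short steps, Python scripts to look and compute and a tool call to move; the robot and the scene stay as the last step left them, time stands still between calls to the robot, and variables do not carry over. Pictures are saved under pics/ and viewed, at most 10 in all, crops included, and the job is handed in when it is done.

```bash
ls; mkdir -p pics; python3 - <<'E'
from rig import r
import cv2
print(r.sense(), r.nose_length)
for n in("top","scene"):
    cv2.imwrite(f"pics/{n}0.png", r.grab_frame(n)[:,:,::-1]); print(r.camera_params(n))
E
```

```text
pics
rig.py
{'clock': 0.0, 'qpos': array([-1.34740658e+00,  3.53653844e-01,  1.63413691e+00, -1.54964022e-05,
        1.15516980e+00, -2.38639646e-03]), 'qvel': array([-1.43219400e-03, -4.52790288e-04, -1.00848501e-03,  9.75703472e-05,
        5.42528917e-04,  1.35154779e-04]), 'joint_efforts': array([ 9.32535731e-04, -6.05252624e+01, -3.42071199e+01,  3.48791605e-05,
        9.49213689e-03, -2.19747608e-05]), 'eef_pos': array([ 139.82117116, -608.71012225,  252.55690094]), 'tcp_rot': array([-3.14022472e+00,  1.09041222e-05,  2.25782419e-01]), 'contact_force': array([-0.24645755,  0.00765394, -0.31586877]), 'wrist_torque': array([ 0.06509463, -0.00548633, -0.02834965]), 'grasp_force': 0.0, 'opening': 1.0009369641553125} 22.0
{'fx': 404.113528702939, 'fy': 404.113528702939, 'cx': 276.868122138932, 'cy': 213.3179935323187, 'dist_coeffs': array([0.02085977, 0.        , 0.        , 0.        , 0.        ]), 'rvec': array([ 2.15589514, -2.1195508 ,  0.2471872 ]), 'tvec': array([ 22.80241094, 623.24343488, 726.44786574])}
{'fx': 462.3294871143055, 'fy': 462.3294871143055, 'cx': 289.65782018000436, 'cy': 215.80351406136873, 'dist_coeffs': array([-0.01056632,  0.        ,  0.        ,  0.        ,  0.        ]), 'rvec': array([ 2.2050094 ,  1.07913648, -0.42353879]), 'tvec': array([-394.82118033, -273.30941823, 1174.34120887])}
```

View pics/top0.png

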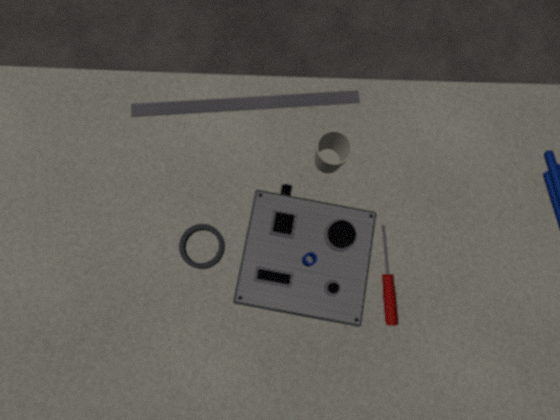

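View pics/scene0.png

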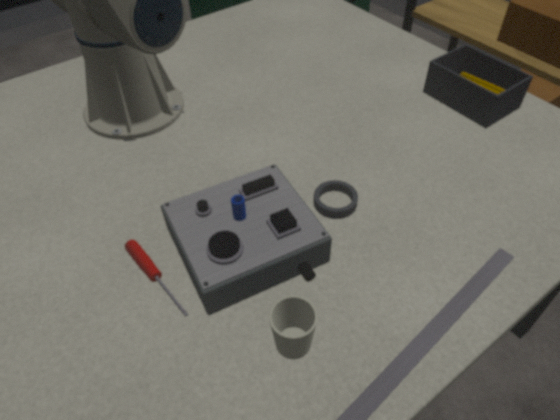

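The top view shows round at (342,234), square (284,223), bar (274,277), small (333,288) and the blue tube (309,259). The scene view shows the same layout, with round at (225,245), square (284,222), bar (258,185) and small (203,207).

```bash
cat > h.py <<'E'
import cv2, numpy as np
def ray(p,uv):
    K=np.array([[p['fx'],0,p['cx']],[0,p['fy'],p['cy']],[0,0,1.]])
    R=cv2.Rodrigues(p['rvec'])[0]
    n=cv2.undistortPoints(np.array([[uv]],float),K,p['dist_coeffs'])[0,0]
    return -R.T@p['tvec'], R.T@np.array([n[0],n[1],1])
def plane(p,uv,z):
    o,d=ray(p,uv); return o+d*(z-o[2])/d[2]
def two(p,uv,q,vw):
    a,d=ray(p,uv); b,e=ray(q,vw)
    s=np.linalg.lstsq(np.c_[d,-e],b-a,rcond=None)[0]; A,B=a+d*s[0],b+e*s[1]
    return (A+B)/2, np.linalg.norm(A-B)
def blob(m,seed,rad=40):
    k,l,st,c=cv2.connectedComponentsWithStats(m.astype('uint8'))
    i=min((i for i in range(1,k) if st[i,4]>20),key=lambda i:np.hypot(*(c[i]-seed)))
    cn=cv2.findContours((l==i).astype('uint8'),0,1)[0][0]
    return c[i],st[i,4],cv2.minAreaRect(cn),cn
E
python3 - <<'E'
from h import *; from rig import r
np.set_printoptions(precision=1,suppress=True)
S=dict(top=dict(round=(342,234),square=(284,223),bar=(274,277),small=(333,288)),scene=dict(round=(225,245),square=(284,222),bar=(258,185),small=(203,207)))
C={}
for n in S:
    im=cv2.imread(f"pics/{n}0.png"); p=r.camera_params(n); m=im.max(2)<(35 if n=='top' else 45)
    for k,s in S[n].items():
        c,a,b,_=blob(m,s); C[n,k]=c
        print(n,k,c,a,b[1],b[2],plane(p,c,99))
for k in S['top']: print(k,*two(r.camera_params('top'),C['top',k],r.camera_params('scene'),C['scene',k]))
im=cv2.imread("pics/top0.png").astype(int);p=r.camera_params('top')
c,a,b,_=blob((im[:,:,0]-im[:,:,2])>40,(309,259));print('tube',c,a,plane(p,c,120))
for z in [(258,192),(376,212),(361,325),(235,303)]: print(plane(p,z,75))
E
```

```text
top round [341.3 233.8] 574 (26.385601043701172, 26.385601043701172) 26.56505012512207 [579.2 -84.   99. ]
top square [283.1 222.9] 342 (18.248287200927734, 18.9058837890625) 9.462321281433105 [597.3  23.2  99. ]
top bar [273.3 276.3] 288 (31.764131546020508, 9.480138778686523) 10.885526657104492 [500.2  39.7  99. ]
top small [333.  287.5] 80 (9.192387580871582, 9.192388534545898) 45.0 [481.9 -67.3  99. ]
scene round [223.8 244.5] 614 (25.0, 29.0) 90.0 [588.8 -90.   99. ]
scene square [282.9 220.7] 372 (19.03943634033203, 21.665565490722656) 66.80140686035156 [606.9  16.8  99. ]
scene bar [257.9 185.1] 268 (9.397933959960938, 30.415128707885742) 70.01689147949219 [510.1  33.   99. ]
scene small [202.1 206. ] 63 (8.0, 8.0) 90.0 [492.5 -73.9  99. ]
round [580.7 -86.3  88. ] 0.18857369111547598
square [599.1  22.5  88. ] 0.18459092758474394
bar [500.5  39.2  87.9] 0.48031910431011615
small [482.  -69.5  87.3] 0.3251208451445474
tube [309.7 258.5] 85 [531.3 -23.2 120. ]
[660.7  70.8  75. ]
[ 626.3 -156.8   75. ]
[ 416.  -121.9   75. ]
[452.2 107.9  75. ]
```

Call:
move_tool(
  deltas={"offsets": [[0,0,0.0985,0,0,-12,0],[0,0,0.0985,0,0,-12,0],[0,0,0.0985,0,0,-12,0],[0,0,0.0985,0,0,-12,0]]},
  clamp_n=20,
)

```text
clock: 0.43
eef_pos: [139.9, -608.9, 301.3]
tcp_rot: [-3.141, 0.0, -0.173]
contact_force: [0.3, -1.0, -1.1]
opening: 0.457
grasp_force: 0.0
```

Call:
move_tool(
  deltas={"offsets": [[0,0,0,16,-35.7,0,0],[0,0,0,16,-35.7,0,0],[0,0,0,16,-35.7,0,0],[0,0,0,16,-35.7,0,0],[0,0,0,16,-35.7,0,0]]},
)

```text
clock: 0.85
eef_pos: [249.1, -444.8, 301.0]
tcp_rot: [-3.141, 0.0, -0.169]
contact_force: [0.3, 0.2, 0.1]
opening: 0.0
grasp_force: 0.0
```

Call:
move_tool(
  deltas={"offsets": [[0,0,0,16,-35.7,0,0],[0,0,0,16,-35.7,0,0],[0,0,0,16,-35.7,0,0],[0,0,0,16,-35.7,0,0],[0,0,0,16,-35.7,0,0]]},
)

```text
clock: 1.27
eef_pos: [357.9, -282.1, 301.2]
tcp_rot: [-3.142, 0.0, -0.169]
contact_force: [1.2, -1.0, -0.4]
opening: -0.001
grasp_force: 0.0
```

Call:
move_tool(
  deltas={"offsets": [[0,0,0,16,-35.7,0,0],[0,0,0,16,-35.7,0,0],[0,0,0,16,-35.7,0,0],[0,0,0,16,-35.7,0,0],[0,0,0,16,-35.7,0,0]]},
)

```text
clock: 1.68
eef_pos: [466.7, -119.4, 301.2]
tcp_rot: [3.142, 0.0, -0.168]
contact_force: [1.5, -1.4, -1.2]
opening: 0.002
grasp_force: 0.0
```

Call:
move_tool(
  deltas={"offsets": [[0,0,0,12,-35.7,-10,0],[0,0,0,0,-20,-10,0],[0,0,0,0,0,0,0],[0,0,0,0,0,0,0]]},
)

```text
clock: 2.02
eef_pos: [487.5, -67.6, 321.3]
tcp_rot: [3.141, -0.0, -0.166]
contact_force: [-0.5, 0.1, 0.0]
opening: -0.002
grasp_force: 0.0
```

```bash
python3 - <<'E'
from rig import r
import cv2
print(r.camera_params("wrist"))
cv2.imwrite("pics/w1.png", r.grab_frame("wrist")[:,:,::-1])
E
```

```text
{'fx': 335.92648781765024, 'fy': 335.92648781765024, 'cx': 277.05002437585574, 'cy': 211.97211733127116, 'dist_coeffs': array([-0.05490804,  0.        ,  0.        ,  0.        ,  0.        ]), 'rvec': array([-1.9026566 ,  2.24766527,  0.31487739]), 'tvec': array([ 13.05355532, 418.81838313, 578.8379531 ])}
```

View pics/w1.png

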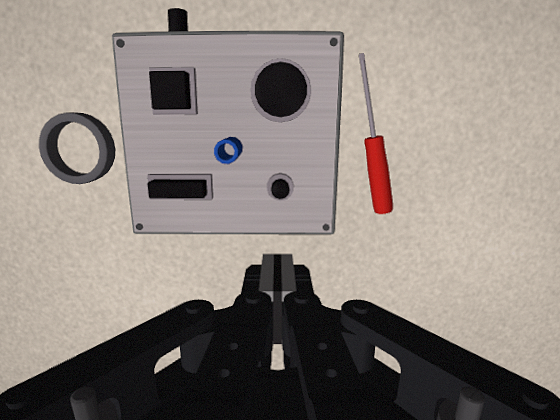

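The wrist view shows the closed fingertips at about (278,265), below square (170,90), round (281,90), bar (178,188), small (281,187) and the tube (229,150). The box screws are at (121,43), (334,42), (326,227) and (139,227).

```bash
python3 - <<'E'
from h import *; from rig import r
np.set_printoptions(precision=1,suppress=True)
S=dict(round=(281,90),square=(170,90),bar=(178,188),small=(281,187))
T=dict(round=(341.3,233.8),square=(283.1,222.9),bar=(273.3,276.3),small=(333,287.5))
im=cv2.imread("pics/w1.png"); p=r.camera_params('wrist'); q=r.camera_params('top')
print('campos',ray(p,(0,0))[0],ray(q,(0,0))[0])
P={}
for k,s in S.items():
    c,a,b,cn=blob(im.max(2)<50,s); x,y,w,h=cv2.boundingRect(cn)
    P[k]=plane(p,c,99); print(k,c,a,(x,y,w,h),b[2],P[k],two(p,c,q,T[k]))
d=lambda a,b:np.linalg.norm((P[a]-P[b])[:2])
print(d('round','square'),d('bar','small'),d('round','small'),d('square','bar'))
# screws: refine, z=75, vs top view
t=cv2.imread("pics/top0.png")
for a,b in zip([(121,43),(334,42),(326,227),(139,227)],[(262,196),(373,216),(357,319),(240,298)]):
    def ref(g,u):
        x,y=u; w=255-g[y-4:y+5,x-4:x+5].max(2).astype(float); w-=np.median(w); w[w<15]=0
        yy,xx=np.mgrid[-4:5,-4:5]; return (x+(w*xx).sum()/w.sum(), y+(w*yy).sum()/w.sum())
    A,B=ref(im,a),ref(t,b); print(plane(p,A,75),plane(q,B,75),two(p,A,q,B))
c,a,b,_=blob((im[:,:,0].astype(int)-im[:,:,2])>60,(229,150));print('tube',c,plane(p,c,110))
E
```

```text
campos [555.9 -80.6 440.9] [472.7  62.3 830.3]
round [280.4  89. ] 2217 (255, 62, 52, 55) 90.0 [580.3 -88.3  99. ] (array([582.2, -88.6,  76.8]), np.float64(0.5823044210623981))
square [169.8  89.5] 1470 (149, 71, 42, 38) 90.0 [598.4  17.5  99. ] (array([600.3,  22.3,  82.2]), np.float64(0.2152842176678192))
bar [177.  188.5] 1034 (148, 179, 59, 19) 0.0 [501.7  34.1  99. ] (array([500.1,  39. ,  85.3]), np.float64(1.3021658283647075))
small [279.9 188.4] 270 (272, 179, 17, 20) 90.0 [483.8 -71.7  99. ] (array([481.5, -70.6,  85.1]), np.float64(1.9296030552936272))
107.27216537482133 107.30245325510855 97.94772702936777 98.09944879933884
[652.1  62.6  75. ] [656.2  65.9  75. ] (array([656.3,  66. ,  66.4]), np.float64(3.8304498856976124))
[ 617.4 -146.9   75. ] [ 619.2 -146.5   75. ] (array([ 618.2, -146.5,   75.8]), np.float64(1.8682248576670006))
[ 425.5 -115.4   75. ] [ 426. -113.   75.] (array([ 425.4, -114.5,   73. ]), np.float64(2.300598402591163))
[462.   97.3  75. ] [460.5 100.7  75. ] (array([460.2, 101. ,  67.5]), np.float64(0.43232804432170274))
tube [225.8 151. ] [531.7 -26.  110. ]
```

Call:
move_tool(
  deltas={"offsets": [[0,0,0,23.8,1,20,0],[0,0,0,23.8,1,35,0],[0,0,0,23.8,1,35,0],[0,0,0,23.7,0.8,35,0],[0,0,0,0,0,35,0]]},
)

```text
clock: 2.48
eef_pos: [582.5, -90.3, 161.1]
tcp_rot: [3.141, -0.003, -0.17]
contact_force: [-0.6, -0.6, 0.4]
opening: -0.001
grasp_force: 0.0
```

Call:
move_tool(
  deltas={"offsets": [[0,0,0,0,0,14,0],[0,0,0,0,0,0,0],[0,0,0,0,0,0,0],[0,0,0,0,0,0,0]]},
)

```text
clock: 2.82
eef_pos: [579.7, -88.8, 150.0]
tcp_rot: [3.142, -0.001, -0.169]
contact_force: [0.3, -0.7, 1.0]
opening: 0.007
grasp_force: 0.0
```

```bash
python3 - <<'E'
from rig import r
import cv2
cv2.imwrite("pics/s2.png", cv2.resize(r.grab_frame("scene")[130:330,130:380,::-1],None,fx=3,fy=3))
E
```

```text
(no output)
```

View pics/s2.png

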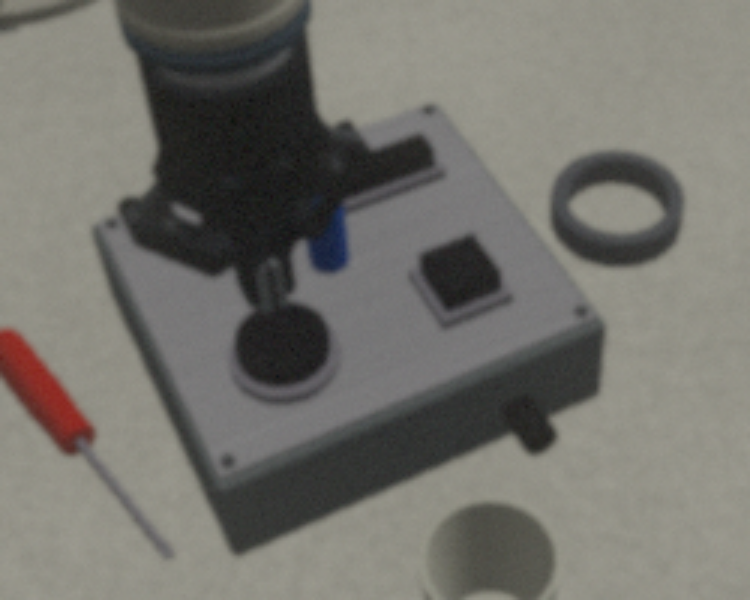

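The fingertips at crop (270,285) are over the large round button (285,345), and the tube stands clear at (330,235). I'll press slowly.

Call:
move_tool(
  deltas={"offsets": [[0,0,0,0,-1,6,0],[0,0,0,0,0,6,0],[0,0,0,0,0,6,0],[0,0,0,0,0,4,0],[0,0,0,0,0,2,0]]},
)

```text
clock: 3.28
eef_pos: [579.1, -86.8, 124.1]
tcp_rot: [3.142, 0.001, -0.168]
contact_force: [-0.2, 0.5, 0.4]
opening: -0.001
grasp_force: 0.0
```

Call:
move_tool(
  deltas={"offsets": [[0,0,0,0,0,2,0],[0,0,0,0,0,2,0],[0,0,0,0,0,2,0],[0,0,0,0,0,2,0]]},
  only="eef|force",
)

```text
eef_pos: [579.6, -86.9, 117.0]
contact_force: [-2.0, -0.1, 3.6]
grasp_force: 1.7
```

Call:
move_tool(
  deltas={"offsets": [[0,0,0,0,0,2,0],[0,0,0,0,0,2,0],[0,0,0,0,0,0,0]]},
  only="eef|force",
)

```text
eef_pos: [579.6, -86.9, 112.6]
contact_force: [-1.0, -0.2, 0.2]
grasp_force: 0.1
```

Call:
move_tool(
  deltas={"offsets": [[0,0,0,0,0,1.5,0],[0,0,0,0,0,1.5,0],[0,0,0,0,0,0,0]]},
  only="eef|force",
)

```text
eef_pos: [579.6, -86.9, 109.7]
contact_force: [-0.8, 1.4, 0.6]
grasp_force: 0.4
```

Call:
move_tool(
  deltas={"offsets": [[0,0,0,0,0,1,0],[0,0,0,0,0,0,0]]},
  only="eef|force",
)

```text
eef_pos: [579.6, -86.9, 108.9]
contact_force: [-1.1, 0.3, 2.4]
grasp_force: 0.8
```

Call:
move_tool(
  deltas={"offsets": [[0,0,0,0,0,0.8,0],[0,0,0,0,0,0,0]]},
  only="eef|force",
)

```text
eef_pos: [579.7, -86.9, 108.4]
contact_force: [-1.5, 0.1, 5.2]
grasp_force: 2.7
```

Call:
move_tool(
  deltas={"offsets": [[0,0,0,0,0,-10,0],[0,0,0,0,0,-15,0],[0,0,0,0,0,-10,0],[0,0,0,0.5,-25,0,0],[0,0,0,0.6,-35,0,0]]},
)

```text
clock: 4.87
eef_pos: [591.4, -29.4, 144.6]
tcp_rot: [3.141, -0.002, -0.171]
contact_force: [1.3, 0.2, -0.7]
opening: -0.005
grasp_force: 0.0
```

Call:
move_tool(
  deltas={"offsets": [[0,0,0,0,-30,0,0],[0,0,0,0,-15,0,0],[0,0,0,0,-5,0,0],[0,0,0,0,0,0,0],[0,0,0,0,0,0,0]]},
)

```text
clock: 5.28
eef_pos: [598.9, 20.7, 143.1]
tcp_rot: [3.141, 0.0, -0.168]
contact_force: [-0.0, -0.2, -0.4]
opening: 0.001
grasp_force: 0.0
```

```bash
python3 - <<'E'
from h import *; from rig import r
cv2.imwrite("pics/s3.png", cv2.resize(r.grab_frame("scene")[130:330,130:380,::-1],None,fx=3,fy=3))
E
```

```text
(no output)
```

View pics/s3.png

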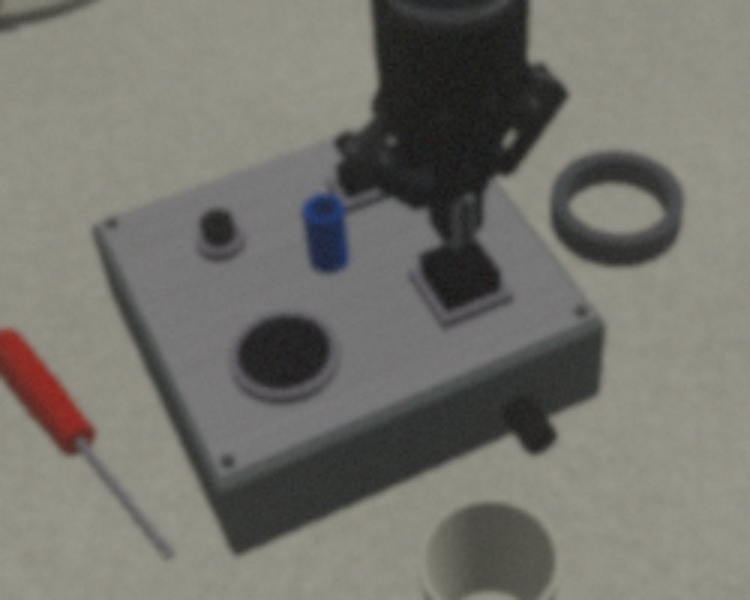

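The round cap (285,350) is now low in its collar. The tube is still standing in place, the small button is out, and the fingertips are over the square button (460,270). I'll press it next.

Call:
move_tool(
  deltas={"offsets": [[0,0,0,0,0,6,0],[0,0,0,0,0,6,0],[0,0,0,0,0,4,0],[0,0,0,0,0,2,0],[0,0,0,0,0,2,0]]},
  only="eef|force",
)

```text
eef_pos: [598.7, 20.9, 122.4]
contact_force: [0.6, 0.4, 1.2]
grasp_force: 0.0
```

Call:
move_tool(
  deltas={"offsets": [[0,0,0,0,0,2,0],[0,0,0,0,0,2,0],[0,0,0,0,0,2,0],[0,0,0,0,0,2,0],[0,0,0,0,0,1,0]]},
  only="eef|force",
)

```text
eef_pos: [599.0, 21.2, 113.9]
contact_force: [-0.5, -1.1, 3.7]
grasp_force: 1.6
```

Call:
move_tool(
  deltas={"offsets": [[0,0,0,0,0,1.5,0],[0,0,0,0,0,1.5,0],[0,0,0,0,0,1.5,0],[0,0,0,0,0,1,0],[0,0,0,0,0,0,0]]},
  only="eef|force",
)

```text
eef_pos: [599.1, 21.3, 108.6]
contact_force: [-1.6, -2.7, 4.7]
grasp_force: 2.0
```

Call:
move_tool(
  deltas={"offsets": [[0,0,0,0,0,0.6,0],[0,0,0,0,0,0,0]]},
  only="eef|force",
)

```text
eef_pos: [599.1, 21.3, 108.4]
contact_force: [-2.7, -3.0, 8.1]
grasp_force: 4.0
```

Call:
move_tool(
  deltas={"offsets": [[0,0,0,0,0,-10,0],[0,0,0,0,0,-15,0],[0,0,0,0,0,-10,0],[0,0,0,-25,0,0,0],[0,0,0,-35,0,0,0]]},
  only="eef|force",
)

```text
eef_pos: [542.6, 31.5, 144.4]
contact_force: [-0.2, 0.2, 0.2]
grasp_force: 0.0
```

Call:
move_tool(
  deltas={"offsets": [[0,0,0,-25,0,0,0],[0,0,0,-10,0,0,0],[0,0,0,-5,0,0,0],[0,0,0,0,0,0,0],[0,0,0,0,0,0,0]]},
)

```text
clock: 7.58
eef_pos: [502.1, 38.2, 143.6]
tcp_rot: [-3.141, -0.002, -0.168]
contact_force: [0.3, 0.3, 0.3]
opening: 0.0
grasp_force: 0.0
```

```bash
python3 - <<'E'
from h import *; from rig import r
cv2.imwrite("pics/w4.png", r.grab_frame("wrist")[:,:,::-1])
E
```

```text
(no output)
```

View pics/w4.png

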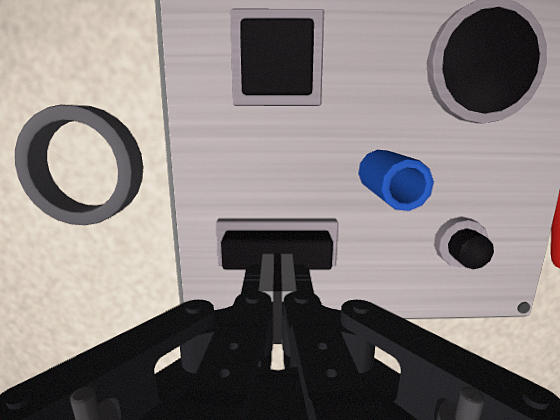

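The square cap sits low in its collar at (277,56), level with the pressed round cap at (490,60). The tips are centred on the bar (222–333, 232–270). I'll check the bar's x before pressing.

```bash
python3 - <<'E'
from h import *; from rig import r
p=r.camera_params('wrist'); im=cv2.imread("pics/w4.png")
col=im[:,235].max(1); print(col[215:285])
R=np.array([np.cos(-.168),np.sin(-.168)])
for z in(83,99): 
  for row in (231,240,270): print(z,row,(plane(p,(235,row),z)[:2]-r.sense()['eef_pos'][:2])@R)
E
```

```text
[195 200 191 124  49  56  96 137 155 158 155 154 156 159 143  78   0  14
   6   9  14  15   9  10  17  23  25  21  23  23  28  24  26  22  25  35
  28  23  19  20  27  27  20  24  22  27  31  24  28  24  29  24  24  11
  82 179 195 190 188 185 186 184 186 191 191 182 177 183 187 191]
83 231 7.089777597223469
83 240 1.6372910263957685
83 270 -17.20827055932017
99 231 12.632104212764913
99 240 7.662763048963948
99 270 -9.512891347674115
```

Call:
move_tool(
  deltas={"offsets": [[0,0,0,-1,0,6,0],[0,0,0,0,0,6,0],[0,0,0,0,0,4,0],[0,0,0,0,0,2,0],[0,0,0,0,0,2,0]]},
  only="eef|force",
)

```text
eef_pos: [499.4, 38.2, 122.3]
contact_force: [-0.1, -0.2, 0.4]
grasp_force: 0.0
```

Call:
move_tool(
  deltas={"offsets": [[0,0,0,0,0,2,0],[0,0,0,0,0,2,0],[0,0,0,0,0,2,0],[0,0,0,0,0,2,0],[0,0,0,0,0,1,0]]},
  only="eef|force",
)

```text
eef_pos: [499.5, 38.2, 113.9]
contact_force: [-1.5, -1.2, 2.6]
grasp_force: 1.6
```

Call:
move_tool(
  deltas={"offsets": [[0,0,0,0,0,1.5,0],[0,0,0,0,0,1.5,0],[0,0,0,0,0,1.5,0],[0,0,0,0,0,1,0],[0,0,0,0,0,0,0]]},
  only="eef|force",
)

```text
eef_pos: [499.5, 38.2, 108.5]
contact_force: [-1.6, -0.2, 5.5]
grasp_force: 2.5
```

Same end point as the other two buttons, and the force is rising on the cushion. One small nudge more, then straight up and back.

Call:
move_tool(
  deltas={"offsets": [[0,0,0,0,0,0.6,0],[0,0,0,0,0,0,0]]},
  only="eef|force",
)

```text
eef_pos: [499.5, 38.2, 108.2]
contact_force: [-3.2, -0.3, 9.4]
grasp_force: 4.5
```

Call:
move_tool(
  deltas={"offsets": [[0,0,0,0,0,-10,0],[0,0,0,0,0,-25,0],[0,0,0,0,0,-40,0],[0,0,0,0,0,-40,0],[0,0,0,0,0,-40,0]]},
  only="eef|force",
)

```text
eef_pos: [499.1, 38.3, 264.9]
contact_force: [0.7, -0.1, -0.8]
grasp_force: 0.0
```

Call:
move_tool(
  deltas={"offsets": [[0,0,0,-30,0,-25,0],[0,0,0,-30,0,0,0],[0,0,0,-15,0,0,0],[0,0,0,0,0,0,0],[0,0,0,0,0,0,0]]},
)

```text
clock: 9.88
eef_pos: [425.6, 50.9, 288.6]
tcp_rot: [-3.141, -0.002, -0.168]
contact_force: [1.0, 0.8, 0.6]
opening: -0.0
grasp_force: 0.0
```

```bash
python3 - <<'E'
from h import *; from rig import r
cv2.imwrite("pics/w5.png", r.grab_frame("wrist")[:,:,::-1])
cv2.imwrite("pics/s5.png", cv2.resize(r.grab_frame("scene")[130:330,130:380,::-1],None,fx=3,fy=3))
E
```

```text
(no output)
```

View pics/w5.png

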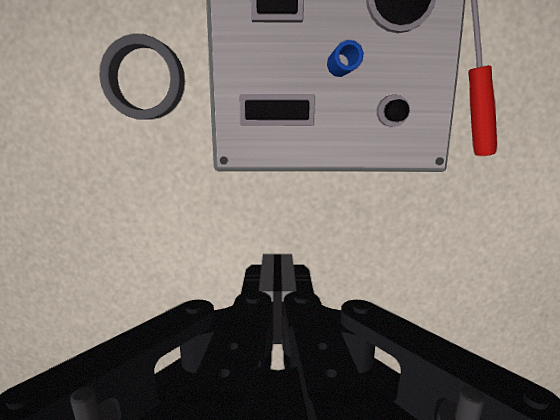

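View pics/s5.png

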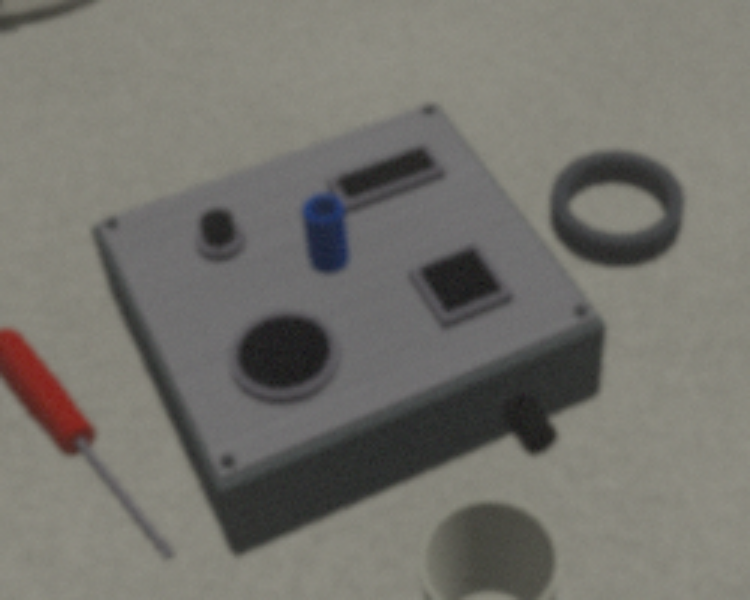

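The scene crop shows round (285,352), square (462,278) and bar (387,173) all low in their collars. The small button (217,225) still stands out, and the tube, tape, screwdriver and cup have not moved.

```bash
python3 -c "from rig import r; print(r.sign_off())"
```

```text
the job is handed in; nothing more can be done
None
```

I pressed the round, square and bar buttons fully in, in that order, in about 10 s and with no reading above about 10 N. The small button is still out, the loose items have not moved, the hand is clear, and the job is handed in.

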